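# Roll the red-marked bottle up the gutter to its stop

### The arm

A 6-joint arm with a two-finger parallel gripper is mounted at the origin on a cart in front of the work surface, level with it; the furniture and walls round the work are solid. World frame = base frame: x ahead of the robot, y to its left, z up, the work surface at z = 0. Lengths are in mm, angles in rad, forces in N, time in s.
With the tool pointing down it reaches from about 275 to 825 mm from the base axis. Payload 4.9 kg.
Tool frame: the origin (TCP) lies at the very end of the fingers, on their centre line; the grasp point (between the pads) lies 19 mm behind it; z points along the fingers, y is the line along which they close (so a half turn about z gives the same grasp; the last joint's range is limited). The gripper opens to 85 mm and grips with 20 to 120 N. Pads are 22 mm wide; open, the fingers measure 114 mm over their backs; the gripper's body (76 mm by 85 mm) begins 54 mm behind the grasp point. The pads swing forward as they close: fully open they stand 13 mm farther back than shut.
Start: joints at [1.057, 0.326, -0.193, 1.052, 0, 1.437], TCP at [203.9, 510.826, 231.281] pointing down, gripper open.
Joint ranges: [-2.65, 2.65], [-0.97, 1.79], [-1.3, 1.35], [-1.93, 2.1], [-1.47, 1.37], [-3.14, 3.14]. Speed limits (rad/s): [2.57, 2.57, 3.14, 3.14, 3.14, 3.14].

### API

Orientations are given as [roll, pitch, yaw] about the fixed x, y, z axes, in that order (R = Rz(yaw) Ry(pitch) Rx(roll)).
In Python, from bench import bot, solve_ik, imaging gives the robot as it stands. Calls block until the motion is done:
- bot.move_ptp(position, orientation): joint-space move of the TCP to a pose.
- bot.movel(position, rot=None, max_speed=150, threshold=None): straight line of the TCP; rot=None keeps the orientation; max_speed is the mean speed in mm/s. With threshold (N) it stops when the force on the tool has changed by that much, and returns True; else False.
- bot.move_j(angles): joint-space move.
- bot.grip(opening, effort=None): opening from 0.0 (shut) to 1.0 (fully open); effort is the grip in N (None keeps the last); returns when the fingers have stopped.
- bot.dwell(seconds).
- solve_ik(position, orientation): joint angles nearest the present ones, or None.
- bot.get_state(): the state.
- imaging.capture(name): name is "scene" or "top"; returns the picture (400x640x3 uint8, blue, green, red); there is no depth.
- imaging.camera_model(name): a dict with "K" (3x3 intrinsics, pixels), "k1" (the pictures are not rectified: a ray, as slopes to the right and down, at radius r is drawn at 1 + k1 r^2 times it, then the intrinsics apply), "position" and "rotation" of the camera in the world. Camera axes: x right, y up, looking along -z (the intrinsics and any distortion apply to the point x, -y, -z); pixel columns grow to the right and rows downward; lengths in mm; the calibration is good to about 2 mm. A picture is of the moment at which its call begins. camera_model takes no time and is no camera call.
A pose or a line that the arm cannot do raises bot.IKError and nothing moves.
- bot.sign_off(): hands the job in; it is judged then, once.
The state is a dict: "t": time; "qpos": joint angles; "joint_velocities": joint speeds; "effort": joint torques, N m; "tcp_pos": TCP position; "orientation": TCP orientation; "contact_force": force on the tool from outside, world axes, zero at the start; "wrist_torque": the same for the moment, N m; "opening": opening from 0.0 (shut) to 1.0 (fully open); "gripper_force": force on a finger pad.
Only numpy, scipy, OpenCV 4.12 (cv2) and the standard library are available. Lean on these libraries where they do the work, as an engineer would, in place of code of your own. Each camera call takes 0.05 s, during which the arm holds its last target. There are 200 camera calls.

### The job

Two reagent bottles lie at the low end of the blue two-lane sloped rack. With the fingertips only, gently push the bottle with the red tape band so that it rolls up its own gutter and over the crest into the yellow-floored pocket against the stop, where it stays by itself, then take the hand away. Do not pinch or lift anything, and leave the bottle with the blue band and the other things on the table where they are.

Things in the scene. Friction and masses are not known exactly. Their poses are not given: they have to be found in the camera images.
- rack: Fixed rack, 222 x 192 mm footprint: two gutters side by side between three blue walls that stand 12 mm above the gutter floor. Origin on the table under the middle; x points level up the slope, y left across the gutters, z up. Gutter centre lines at y = +46.5 and -46.5 mm, each 87 mm wide inside. The floor rises at 7 degrees.
- lip (a point): Middle of the top of the round steel lip at the low end (rack x = -109, height 28 mm), 8 mm thick, 8 mm above the gutter floor; beyond it (x below -119 mm) the rack ends. Bottles start leaning on it, axis at rack x = -93, height 41 mm.
- crest (a point): Upper end of the sloped floor (rack x = 55, height 40 mm), on the middle line. Beyond it the floor drops 7 mm into a level pocket with a yellow floor. Once its axis is past the crest a bottle drops into the pocket and stays; let go before, it rolls back down to the lip.
- stop (a point): Face of the stop at the back of the pocket (rack x = 91, height 52 mm), on the middle line; the blue plate behind it is 67 mm high and ends at x = 103 mm.
- gutter (a point): Low end of the gutter floor on the middle line (rack x = -105, height 20 mm). Its x axis points up along the slope, y left, z square to the gutter floor: a bottle's middle is 19 mm off the floor along z while it rolls, at x = 14 mm at the start and x = 179, z = 10 mm when seated.
- seat_left (a point): Where the middle of a seated bottle lies in the left (+y) gutter: rack x = 72, y = +46.5, height 52 mm.
- seat_right (a point): The same in the right (-y) gutter: rack y = -46.5 mm.
- red_bottle: Bottle with a 24 mm wide red tape band near its base and a red disc on the cap; lies across either gutter, cap to the left (+y of the rack). 38 mm thick, 82 mm long, about 0.19 kg, smooth glass. From its base: 66 mm of body, then a 16 mm white cap 26 mm across. Origin: centre of its base, on the axis; z runs along the axis to the cap; x and y turn as it rolls.
- red_bottle_mid (a point): Middle of the red-marked bottle's length, on its axis, 41 mm from the base; the middle of the thick body lies 8 mm from this point towards the base.
- blue_bottle: The same bottle with a blue band and blue disc, in the other gutter, to be left alone. Same size, origin and axes.
- blue_bottle_mid (a point): Middle of the blue-marked bottle, on its axis.
- sample_cup: Small white cup with blue lid, 60 mm across, 56 mm high, loose on the table to the left; bystander. Origin: centre of its underside, z up.
- glass_jar: Small glass jar with cotton, 56 mm across, 52 mm high, loose, to the right; bystander. Origin: centre of its underside, z up.
- timer: White wind-up timer with red dial, 68 x 68 x 44 mm, loose, to the right; bystander. Origin: centre of its underside, z up.
- stopper: Red rubber stopper, 21 mm across, 20 mm high, loose, to the left; bystander. Origin: centre of its underside, z up.

How it is judged (in metres and radians):
On the way:
1. the red-marked bottle rolls on its gutter floor up the middle of the slope (x of red_bottle_mid in the frame of gutter between 0.06 and 0.13 m and z of red_bottle_mid in the frame of gutter between 0.014 and 0.024 m), for 0.05 s.
At the end, for the whole second after the job is handed in: The red-marked bottle lies at rest in the pocket at the top of its gutter (axis within 4 mm of the seated position along the rack and in height), the blue-marked bottle is within 12 mm and the bystanders within 20 mm of where they were (x of red_bottle_mid in the frame of rack between 0.0677 and 0.0757 m and z of red_bottle_mid in the frame of rack between 0.0476 and 0.0556 m and (distance between red_bottle_mid and seat_left below 0.012 m or distance between red_bottle_mid and seat_right below 0.012 m) and linear speed of red_bottle below 0.02 m/s and distance of blue_bottle_mid from where it was at the start of the episode below 0.012 m and distance of each of sample_cup, glass_jar, timer, stopper from where it was at the start of the episode below 0.02 m); the robot touches nothing.
It fails at once if a bottle is lifted more than 10 mm off the gutter floor (z of any of red_bottle_mid, blue_bottle_mid in the frame of gutter above 0.029 m).
It fails at once if the red-marked bottle is tipped up by more than about 15 degrees (angle between red_bottle's own z axis and vertical below 1.3 rad or angle between red_bottle's own z axis and vertical above 1.84 rad).
It fails at once if the red-marked bottle is pushed or squeezed with more than 18 N (contact force between the fingers and red_bottle above 18 N).
It fails at once if the blue-marked bottle is moved more than 12 mm (distance of blue_bottle_mid from where it was at the start of the episode above 0.012 m).
It fails at once if the sample cup, glass jar, timer or stopper is moved more than 20 mm or lifted (distance of any of sample_cup, glass_jar, timer, stopper from where it was at the start of the episode above 0.02 m).
It also fails if it takes over 35 s, if anything falls off the work surface, if the arm or the gripper's body presses on something with over 40 N, if the wrist force passes 120 N, or if a joint passes its speed limit or range.

## Working session

There is one attempt and no reset: what is moved stays moved. The work goes in short steps, each a Python script; the robot and the scene stay as the last script left them, time stands still between calls to the robot, and variables do not carry over. Pictures are saved under pics/ and viewed, at most 10 in all, crops included, and the job is handed in when it is done.

```bash
ls; mkdir -p pics; python3 - <<'E'
from bench import bot, solve_ik, imaging
import cv2
for n in("scene","top"):
    cv2.imwrite(f"pics/{n}0.png",imaging.capture(n)); print(n,imaging.camera_model(n))
print(bot.get_state())
E
```

```text
pics
scene {'K': array([[498.49226124,   0.        , 314.50793478],
       [  0.        , 498.49226124, 195.33316804],
       [  0.        ,   0.        ,   1.        ]]), 'k1': -0.013224742912321875, 'position': array([  235.67272591, -1502.67494762,   936.51822214]), 'rotation': array([ 1.05194692, -0.00213069, -0.21048774])}
top {'K': array([[480.22333785,   0.        , 321.63357641],
       [  0.        , 480.22333785, 197.81296514],
       [  0.        ,   0.        ,   1.        ]]), 'k1': 0.044090181623068624, 'position': array([ 405.32448659,  -18.43747128, 1451.26359904]), 'rotation': array([ 0.09473776,  0.01747385, -1.59763437])}
{'t': 0.1, 'qpos': array([ 1.05677650e+00,  3.26860573e-01, -1.93459567e-01,  1.05198030e+00,
       -3.24138219e-05,  1.43658713e+00]), 'joint_velocities': array([-7.98157598e-04,  3.26596839e-05,  3.99345120e-03, -1.78071959e-03,
        9.73659162e-05, -1.48827260e-03]), 'effort': array([ 4.71131771e-04, -4.44240010e+01,  2.63038749e+01,  7.88530422e-03,
       -1.38120749e-04,  8.38369630e-06]), 'tcp_pos': array([203.66485179, 510.36371945, 230.5943579 ]), 'orientation': array([-3.14009772e+00, -1.69138734e-04,  2.76178193e+00]), 'contact_force': array([ 0.39628862,  0.67969293, -0.19902398]), 'wrist_torque': array([-0.00676328,  0.03927716, -0.01883538]), 'gripper_force': 0.0, 'opening': 1.0023054110991572}
```

View pics/scene0.png

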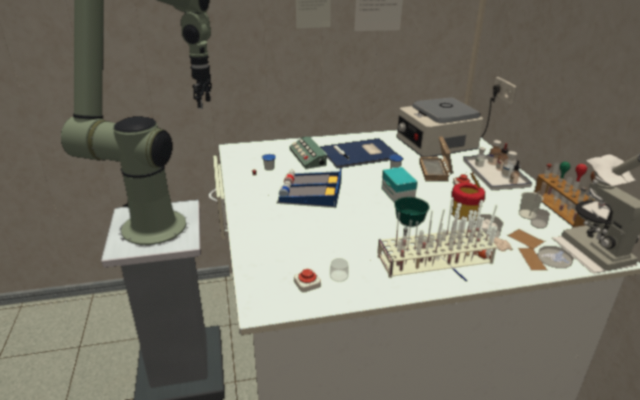

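View pics/top0.png

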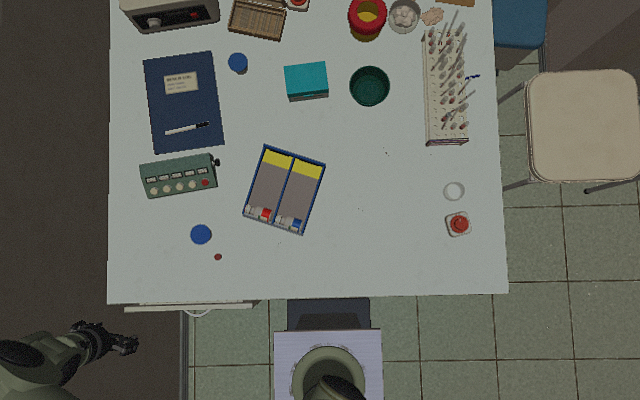

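The top view shows the rack at columns 243–325 and rows 145–235, with the low end towards the robot. The red band is at (265,213) in the left gutter and the blue band at (296,223) in the right one. The cup is at (200,234) and the stopper at (218,257).

```bash
cat > h.py <<'E'
import numpy as np, cv2
from scipy.spatial.transform import Rotation as Ro
from bench import bot, solve_ik, imaging
def ray(n,uv):
    m=imaging.camera_model(n); d=np.zeros(5); d[0]=m["k1"]
    p=cv2.undistortPoints(np.array([[uv]],float),m["K"],d)[0,0]
    return m["position"],Ro.from_euler("xyz",m["rotation"]).apply([p[0],-p[1],-1])
def cast(n,uv,z):
    o,v=ray(n,uv); return o+v*(z-o[2])/v[2]
def proj(n,P):
    m=imaging.camera_model(n); d=np.zeros(5); d[0]=m["k1"]
    q=Ro.from_euler("xyz",m["rotation"]).inv().apply(np.array(P,float)-m["position"])*[1,-1,-1]
    return cv2.projectPoints(q.reshape(1,-1,3),np.zeros(3),np.zeros(3),m["K"],d)[0].reshape(-1,2)
def blobs(im,hsv,lo,hi,box,amin=8):
    x0,y0,x1,y1=box; m=cv2.inRange(hsv,np.array(lo),np.array(hi))
    k=np.zeros_like(m); k[y0:y1,x0:x1]=m[y0:y1,x0:x1]
    n,l,s,c=cv2.connectedComponentsWithStats(k)
    return k,[(s[i,4],c[i].round(2)) for i in range(1,n) if s[i,4]>=amin]
E
python3 - <<'E'
from h import *
im=cv2.imread("pics/top0.png"); hsv=cv2.cvtColor(im,cv2.COLOR_BGR2HSV)
box=(235,138,335,245)
ky,y=blobs(im,hsv,(22,120,100),(35,255,255),box); print("yellow",y)
kr,r=blobs(im,hsv,(0,130,90),(10,255,255),box,3); print("red",r)
kb,b=blobs(im,hsv,(100,90,30),(125,255,255),box,3); print("blue",b)
h=cv2.convexHull(cv2.findNonZero(kb)); print(cv2.approxPolyDP(h,4,True).ravel())
rect=cv2.minAreaRect(h); print(rect, cv2.boxPoints(rect))
c=cv2.resize(im[138:245,235:335],None,fx=5.5,fy=5.5,interpolation=cv2.INTER_CUBIC)
cv2.imwrite("pics/crop0.png",c)
for a,p in y: print(cast("top",p,33))
E
```

```text
yellow [(np.int32(352), array([276.83, 158.85])), (np.int32(359), array([306.49, 168.4 ]))]
red [(np.int32(70), array([265.73, 213.07]))]
blue [(np.int32(641), array([286.89, 179.28])), (np.int32(72), array([296.39, 223.22]))]
[324 164 302 233 242 213 264 144]
((283.20001220703125, 188.4000244140625), (65.77537536621094, 73.3648452758789), 18.434946060180664) [[240.40001 212.80003]
 [263.6     143.20003]
 [326.      164.00002]
 [302.80002 233.60002]]
[661.65149747 133.64414176  33.        ]
[630.19287531  45.55438762  33.        ]
```

View pics/crop0.png

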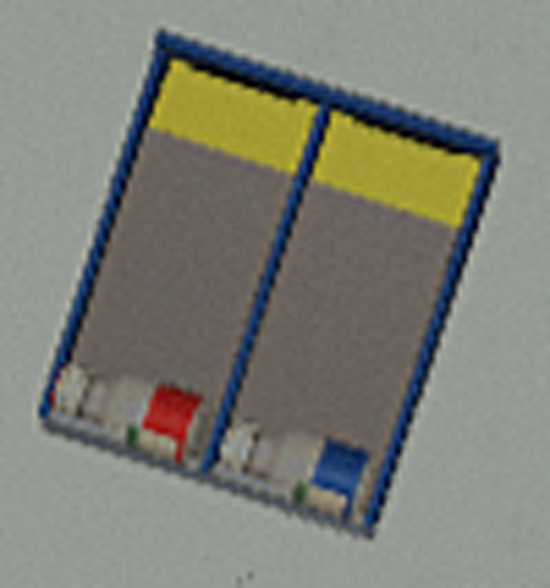

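The crop shows the rack's four outer corners at about full-image (264,144), (325,164), (302,235) and (243,215). Both bottles lean on the steel lip with their caps to the left. The yellow centroids are 93.5 mm apart, against the 93 mm given.

```bash
cat >> h.py <<'E'
def rackpose(verbose=True):
    uv=[(264,144),(325.3,163.9),(302.5,235),(242.7,214.5)]
    # crop: far-left, far-right, near-right, near-left
    loc=np.array([[103,96,67],[103,-96,67],[-119,-96,26],[-119,96,26]],float)
    P=np.array([cast("top",u,l[2]) for u,l in zip(uv,loc)])
    A=loc[:,:2]-loc[:,:2].mean(0);B=P[:,:2]-P[:,:2].mean(0)
    yaw=np.arctan2((A[:,0]*B[:,1]-A[:,1]*B[:,0]).sum(),(A*B).sum())
    R=Ro.from_euler("z",yaw).as_matrix(); t=(P-loc@R.T).mean(0)*[1,1,0]
    if verbose: print("sides",[np.linalg.norm((P[i]-P[i-1])[:2]).round(1) for i in range(4)],np.degrees(yaw),t,"res",((P-t)@R-loc).round(1))
    return R,t
E
python3 - <<'E'
from h import *
R,t=rackpose()
for c,z in [((276.83,158.85),33),((306.49,168.4),33),((265.73,213.07),57),((296.39,223.22),57)]:
    print("rackframe",((cast("top",c,z)-t)@R).round(1))
# scene check
im=cv2.imread("pics/scene0.png"); hsv=cv2.cvtColor(im,cv2.COLOR_BGR2HSV)
_,y=blobs(im,hsv,(15,120,100),(35,255,255),(260,160,360,215)); print(y)
print("pred", proj("scene",[R@np.array([73,s*46.5,33])+t for s in(1,-1)]))
_,r=blobs(im,hsv,(0,110,90),(10,255,255),(260,160,360,215),3); print(r)
print("pred", proj("scene",[R@np.array([-93,46.5+a,41])+t for a in(-25,41)]))
for s,lo,hi,box in[("cup",(100,90,30),(125,255,255),(180,215,220,250)),("stop",(0,130,80),(10,255,255),(205,245,230,270))]:
    k,b=blobs(im:=cv2.imread("pics/top0.png"),cv2.cvtColor(im,cv2.COLOR_BGR2HSV),lo,hi,box); print(s,[cast("top",c,56 if s=="cup" else 20) for a,c in b])
E
```

```text
sides [np.float64(214.9), np.float64(189.1), np.float64(216.8), np.float64(188.5)] -19.91047214019997 [574.44528055 111.56522371   0.        ] res [[-3.2 -1.1 -0. ]
 [-2.9  1.7 -0. ]
 [ 2.2  1.4 -0. ]
 [ 3.9 -2.1 -0. ]]
rackframe [74.5 50.5 33. ]
rackframe [ 74.9 -43.1  33. ]
rackframe [-90.1  25.6  57. ]
rackframe [-90.  -68.7  57. ]
[(np.int32(56), array([332.21, 179.  ])), (np.int32(71), array([329.69, 190.66]))]
pred [[332.95878856 182.01900482]
 [330.30823244 193.86323145]]
[(np.int32(28), array([290.18, 176.25]))]
pred [[289.11688849 180.35070386]
 [292.14133562 172.55409604]]
cup [array([443.21656284, 357.95418774,  56.        ])]
stop [array([376.00540986, 317.32954067,  20.        ])]
```

```bash
cat >> h.py <<'E'
R,t=rackpose(False); t=t+R@np.array([1,2.7,0])
yaw=np.arctan2(R[1,0],R[0,0]); RPY=[np.pi,0,yaw+np.pi]
def push(ax,dz=0,dy=0):   # TCP when the bottle axis is at rack x = ax
    return R@np.array([ax-30,38.5+dy,41+(ax+93)*np.tan(np.radians(7))-9+dz])+t
E
python3 - <<'E'
from h import *
a=push(-125); a[2]=32
hi=a.copy(); hi[2]=170
print(hi,a,push(65),[solve_ik(p,RPY) for p in(hi,a,push(65))])
bot.grip(0.25)
bot.move_ptp(hi,RPY); s=bot.get_state(); print(s["t"],s["tcp_pos"],s["contact_force"],s["opening"])
print(bot.movel(a,max_speed=80)); s=bot.get_state(); print(s["t"],s["tcp_pos"],s["contact_force"])
for n in("scene","top"): cv2.imwrite(f"pics/{n}1.png",imaging.capture(n))
im=cv2.imread("pics/top1.png")[138:260,215:345]; sc=cv2.imread("pics/scene1.png")[140:220,240:360]
cv2.imwrite("pics/v1.png",np.vstack([cv2.resize(im,(600,350)) if 0 else cv2.resize(im,(372,350)) ,cv2.resize(sc,(372,248))]))
E
```

```text
[443.68120996 202.74744699 170.        ] [443.68120996 202.74744699  32.        ] [622.32413077 138.04268021  51.39996062] [array([ 0.27717564,  0.26601199, -0.44548162,  0.85930271,  0.        ,
        0.62467894]), array([ 0.27717564,  0.45239268, -0.60096425,  0.5174394 ,  0.        ,
        0.62467894]), array([ 0.10256566,  0.64396944, -0.16788528,  0.7589416 ,  0.        ,
        0.45006895])]
2.1917 [443.6108702  203.49479039 170.21594679] [-0.55405639  0.5739763   0.68621046] 0.24691477365649897
False
4.0667 [444.04721892 202.86174629  32.400648  ] [ 0.15769055  0.36743362 -0.04112254]
```

View pics/v1.png

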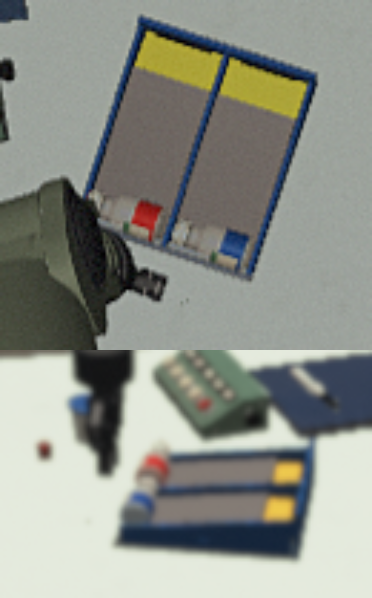

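The arm covers part of the top view. A finger shows at about full-image (267,238), behind the red bottle. In the scene view the fingertips hang at about (274,180), left of the rack's low end. I'll check the alignment in numbers.

```bash
python3 - <<'E'
from h import *
p=push(-125); p[2]=32
for l in[[0,0,0],[0,27,0],[0,-27,0],[0,-20,60]]:
    print(l,proj("top",[p+R@np.array(l,float)]),proj("scene",[p+R@np.array(l,float)]))
b=np.array([-93,38.5,41.]);print("body",proj("top",[R@b+t]),proj("scene",[R@b+t]))
im=cv2.imread("pics/top1.png")[180:255,225:320]
cv2.imwrite("pics/v2.png",cv2.resize(im,None,fx=7,fy=7,interpolation=cv2.INTER_CUBIC))
E
```

```text
[0, 0, 0] [[254.81861803 232.47016798]] [[274.61106519 179.00100439]]
[0, 27, 0] [[246.19425407 229.5937237 ]] [[276.02350218 175.8195066 ]]
[0, -27, 0] [[263.45296041 235.35172999]] [[273.16434596 182.25986457]]
[0, -20, 60] [[258.18315364 234.21612062]] [[272.9321907  167.42914783]]
body [[261.24416021 212.36795483]] [[290.29364767 177.99225462]]
```

View pics/v2.png

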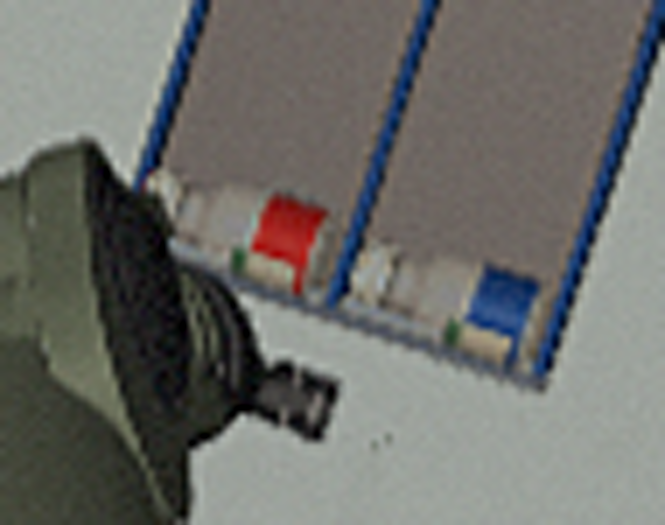

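The scene view puts the tips at about (274,179), which matches the prediction of (274.6,179.0). In the top view the part reaching (273,237) is the knuckle, which sits high above the tips. The alignment is good, so I'll push along the slope.

```bash
python3 - <<'E'
from h import *
def rep(m,h):
    s=bot.get_state(); print(m,h,round(s["t"],2),((s["tcp_pos"]-t)@R).round(1),s["contact_force"].round(2))
h=bot.movel(push(-85),max_speed=20,threshold=6); rep("touch",h)
if not h:
    h=bot.movel(push(0),max_speed=35,threshold=6); rep("mid",h)
for n in("scene","top"): cv2.imwrite(f"pics/{n}2.png",imaging.capture(n))
im=cv2.imread("pics/top2.png")[138:245,225:345]; sc=cv2.imread("pics/scene2.png")[150:210,270:350]
cv2.imwrite("pics/v3.png",np.hstack([cv2.resize(im,(400,357),interpolation=2),cv2.resize(sc,(400,357),interpolation=2)]))
E
```

```text
touch False 6.32 [-115.    38.5   33. ] [-0.26  0.16  0.09]
mid False 8.92 [-30.1  38.5  43.4] [ 0.17  0.12 -0.39]
```

View pics/v3.png

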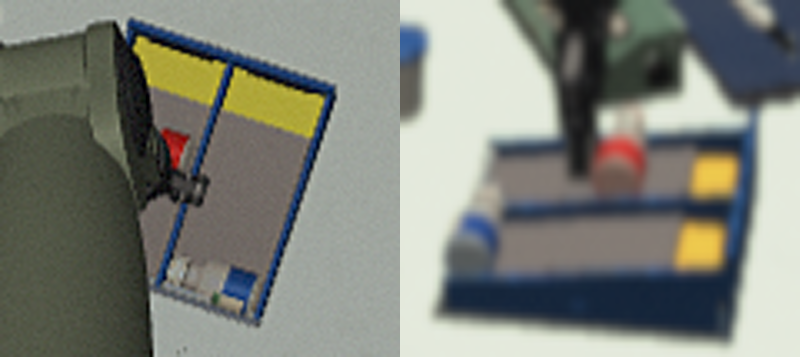

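The red bottle has rolled to mid-slope just ahead of the fingers, with its red band at scene panel (620,160). The blue bottle hasn't moved. I'll carry on over the crest, then retreat and check.

```bash
python3 - <<'E'
from h import *
def rep(m,h):
    s=bot.get_state(); print(m,h,round(s["t"],2),((s["tcp_pos"]-t)@R).round(1),s["contact_force"].round(2))
h=bot.movel(push(65),max_speed=35,threshold=6); rep("end",h)
bot.dwell(0.3)
bot.movel(push(45),max_speed=60); 
p=push(45); p[2]=200; bot.movel(p,max_speed=120)
p=push(-150,dy=120);p[2]=220; bot.move_ptp(p,RPY); rep("away",0)
for n in("scene","top"): cv2.imwrite(f"pics/{n}3.png",imaging.capture(n))
im=cv2.imread("pics/top3.png"); sc=cv2.imread("pics/scene3.png")[150:210,270:350]
hsv=cv2.cvtColor(im,cv2.COLOR_BGR2HSV)
for nme,lo,hi,z in(("red",(0,130,90),(10,255,255),68),("blue",(100,130,60),(125,255,255),57)):
    for a,c in blobs(im,hsv,lo,hi,(235,138,335,245),20)[1]: print(nme,a,c,((cast("top",c,z)-t)@R).round(1))
cv2.imwrite("pics/v4.png",np.hstack([cv2.resize(im[138:245,225:345],(400,357),interpolation=2),cv2.resize(sc,(400,357),interpolation=2)]))
E
```

```text
end False 11.04 [34.8 38.5 51.3] [-0.86  0.96  0.66]
away 0 14.15 [-179.1  158.3  219.8] [ 0.36 -0.66 -1.25]
red 53 [282.42 163.02] [62.3 22.6 68. ]
blue 459 [286.55 180.13] [19.5 -3.6 57. ]
blue 65 [296.35 223.18] [-90.9 -71.2  57. ]
```

View pics/v4.png

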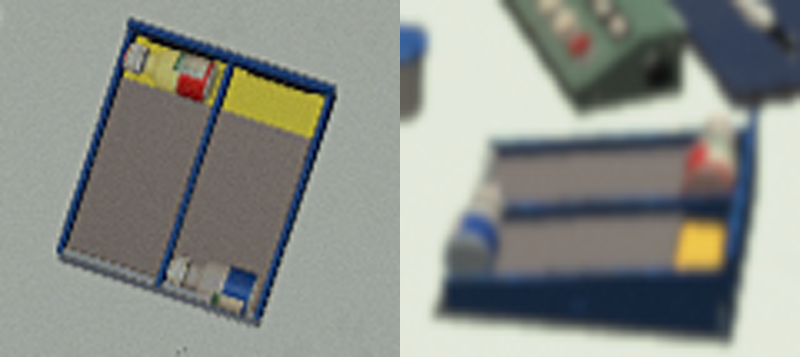

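The red bottle lies on the yellow floor against the stop, with its cap at top panel (137,58). The blue bottle hasn't moved: its band is at (296.35,223.18), against (296.39,223.22) before. One last check that the bottle is at rest, then I'll hand in.

```bash
python3 - <<'E'
from h import *
print("cap",((cast("top",(225+137/3.333,138+58/3.336),58)-t)@R).round(1))
a=cv2.imread("pics/top3.png").astype(int); b=imaging.capture("top").astype(int)
print("diff",np.abs(a-b)[138:245,235:335].mean(), bot.get_state()["t"])
bot.sign_off()
E
```

```text
cap [70. 77. 58.]
diff 2.6404984423676012 14.3
the job is handed in; nothing more can be done
```

The red-banded bottle rolled up its gutter and now rests in the yellow pocket against the stop; the blue-banded bottle hasn't moved, the hand is clear, and I handed the job in at about 14 s (no verdict was shown, and I did not re-measure the other items afterwards).

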